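Fit the matching roller to the pipe stand

ROBOT

A 7-joint arm with a two-finger parallel gripper is mounted at the origin on the work surface. World frame = base frame: x ahead of the robot, y to its left, z up, the work surface at z = 0. Lengths are in mm, angles in rad, forces in N, time in s.
With the tool pointing down it reaches from about 400 to 900 mm from the base axis. Payload 5.5 kg.
Tool frame: the origin (TCP) lies midway between the tips of the shut fingers; the grasp point (between the pads) lies 19 mm behind it; z points along the fingers, y is the line along which they close (so a half turn about z gives the same grasp; the last joint's range is limited). The gripper opens to 92 mm and grips with 3 to 60 N. Pads are 19 mm wide; open, the fingers measure 130 mm over their backs; the gripper's body (75 mm by 190 mm) begins 47 mm behind the grasp point.
Start: joints at [1.512, 0.501, -0.427, 1.55, 0.221, 1.138, -0.21], TCP at [205.612, -616.623, 226.729] pointing down, gripper open.
Joint ranges: [-2.88, 2.88], [-0.31, 2.03], [-1.54, 1.56], [0.2, 2.42], [-1.41, 4.55], [0.19, 2.02], [-2.57, 2.57]. Speed limits (rad/s): [2.57, 2.57, 3.14, 3.14, 3.14, 3.14, 3.14].

INTERFACE

Orientations are given as a rotation vector (axis times angle).
In Python, from station import robot gives the robot as it stands.
- The arm moves only by the tool arm_command, never from a script. Its argument "series" is a list of rows, each a list of 6 numbers: the shift along the tool's x, y, z in mm, then the turn, a rotation vector about the tool's x, y, z in rad. A call has 1 to 8 rows; each row shifts and turns the commanded pose from where the row before left it, along the tool's axes as they then stand; what a row does not reach is not made up. A row lasts 1/8 s, in which the tool goes at most 62.5 mm and 10.7 degrees, less where a joint would pass 70% of its speed; a pose out of reach is approached as far as the arm can. A call is refused whole if a number of a shift passes 62.5 or a number of a turn 0.188, either way. A call with a gripper value outside its range is refused whole. "grip" is the finger opening in mm, from 0 to 91.8, set as the call begins (left out, the last holds). The fingers move at their own pace and stop on an object; "force" is the grip in N (left out, the last holds). Time passes only in rows, so rows that do not move let the fingers close. It gives the time, the measured TCP pose, the force, the opening and the grip force at its end, in the units of the state.
- robot.read_state(): the state, without advancing time (a new reading comes with each control period).
- robot.snapshot(name): name is "scene" or "top" or "wrist"; returns a dict with "image" (400x640x3 uint8, blue, green, red), "depth" (400x640 float32, mm along the optical axis (not along the pixel's ray), 0 where there is no reading), "K" (3x3 intrinsics, pixels), "k1" (the pictures are not rectified: a ray, as slopes to the right and down, at radius r is drawn at 1 + k1 r^2 times it, then the intrinsics apply), "world_to_cam" (4x4, takes a point from world to camera coordinates); the wrist camera has in their place "tool_from_camera" (4x4, takes a point from camera to tool coordinates, whose origin is the TCP and whose axes are the flange's). Camera axes: x right, y down, z forward; pixel columns grow to the right and rows downward; lengths in mm; the calibration is good to about 2 mm. A picture is of the moment at which its call begins: read the wrist's pose just before it.
- robot.job_done(): hands the job in; it is judged then, once.
Trained networks look in a picture, given as the dict that the camera call returned (one of the last four; its "shot" number tells which), for a name from the list of things; names that differ only in an ending like _2 or _b are one class to them, and where a whole thing is asked for, a point or a joint stands for the part that bears it (a point fixed in the world has none). Each returns a list of dicts, best first, with "score" (0 to 1); they miss things now and then, are a little off and sometimes report something else, mostly with a low value. They report only what shows in the picture. A call takes as long as a camera call. They do not tell look-alikes from the thing itself.
- robot.find_in(picture, name): "location" ([column, row] in pixels, amid what is visible of it).
The state is a dict: "t": time; "joints": joint angles; "dq": joint speeds; "effort": joint torques, N m; "ee_pos": TCP position; "tool_rot": TCP orientation; "contact_force": force on the tool from outside, world axes, zero at the start; "wrist_torque": the same for the moment, N m; "opening": opening from 0.0 (shut) to 1.0 (fully open); "grasp_force": force on a finger pad.
Only numpy, scipy, OpenCV 4.12 (cv2) and the standard library are available. Lean on these libraries where they do the work, as an engineer would, in place of code of your own. Each camera call takes 0.05 s, during which the arm holds its last target. There are 200 camera calls.

TASK

Fit the empty blue pipe stand with its roller: of the four look-alikes in the black rack, choose the one whose barrel nearly fills the space between the stand's eyelet plate and its fork (only a few millimetres of play) and whose axle stubs go through the eyelet. Put one stub through the eyelet with the roller tilted, then lower the other stub to the bottom of the open fork so that the roller lies level, and let go. Work gently, without forcing the roller against the stand, and leave the other rollers and everything else where they are.

Things in the scene. Friction and masses are not known exactly. Their poses are not given: they have to be found in the camera images.
- stand: fixed blue steel pipe stand: base 190 x 90 x 10 mm, origin at the centre of its underside on the table, x along the roller's axis, z up. Two upright plates 6 mm thick, 118 mm clear between them: eyelet plate at -x (x -65 to -59 mm), 34 mm wide, top 92 mm up; fork plate at +x (59 to 65 mm), 44 mm wide, slot 18 mm wide and open above, slot bottom 66.5 mm and tine tops 84.5 mm up
- eyelet (a point): centre of the eyelet's round 17 mm hole, 75 mm up, midway through the plate's thickness; axes as the stand's, hole along x
- seat (a point): where the middle of the fitted roller belongs: midway between the plates, 72.5 mm up; axes as the stand's, roller axis along x
- rack: fixed black rack, plate 180 x 300 x 8 mm, origin at the centre of its underside on the table. Rollers lie along its x at y = -111, -37, 37, 111 mm, on the plate, axis 28 mm above the table; each chocked by four blocks 8 mm high, 30 to 42 mm either side of the rack's middle line, so some 45 mm of the roller's middle is free for fingers
- roller_a: loose white plastic roller, barrel too short for the stand: barrel 40 mm in diameter, 96 mm long, grey band near each end; round-nosed steel axle stub 12 mm thick standing out 20 mm at each end. Origin at its middle on the axis, x along the axle (both ends alike). About 0.25 kg. Lies level in one of the rack's four places
- roller_b: loose white plastic roller, the one that fits the stand: barrel 40 mm in diameter, 112 mm long, grey band near each end; round-nosed steel axle stub 12 mm thick standing out 20 mm at each end. Origin at its middle on the axis, x along the axle (both ends alike). About 0.25 kg. Lies level in one of the rack's four places
- roller_c: loose white plastic roller, barrel too long for the stand: barrel 40 mm in diameter, 128 mm long, grey band near each end; round-nosed steel axle stub 12 mm thick standing out 20 mm at each end. Origin at its middle on the axis, x along the axle (both ends alike). About 0.25 kg. Lies level in one of the rack's four places
- roller_d: loose white plastic roller, stubs too thick for the eyelet: barrel 40 mm in diameter, 112 mm long, grey band near each end; round-nosed steel axle stub 22 mm thick standing out 20 mm at each end. Origin at its middle on the axis, x along the axle (both ends alike). About 0.25 kg. Lies level in one of the rack's four places
- can: loose bystander, leave alone: steel can with yellow label, 68 mm in diameter, 95 mm tall, origin at the centre of its underside
- tape: loose bystander, leave alone: red roll of tape lying flat, 100 mm in diameter, 45 mm tall, origin at the centre of its underside
- tee: loose bystander, leave alone: white pipe tee 116 x 85 x 56 mm lying down, origin on the table under where its pipes meet
- driver: loose bystander, leave alone: screwdriver lying down along its x, about 200 mm long
Things that resemble listed ones, but are neither listed nor needed, are in the scene too. Leave any yellow look-alike of the roller_b alone.

How it is judged:
By the outcome, as a careful person would: the job done as asked, in the order asked, and still so for the second after the job is handed in, with the robot touching nothing.
It also fails if it takes over 48 s, if anything falls off the work surface, if the arm or the gripper's body presses on something with over 40 N, if the wrist force passes 120 N, or if a joint passes its speed limit or range.

## Working session

There is one attempt and no reset: what is moved stays moved. The work goes in short steps, Python scripts to look and compute and a tool call to move; the robot and the scene stay as the last step left them, time stands still between calls to the robot, and variables do not carry over. Pictures are saved under pics/ and viewed, at most 10 in all, crops included, and the job is handed in when it is done.

Besides the shell and the picture viewer there is one more tool, called after "Request:" as name([rows], argument=value, ...), one row to a line, values as JSON. arm_command: Moves the arm, as the interface text tells. Its arguments: {"type":"object","properties":{"series":{"type":"array"},"grip":{"type":"number"},"force":{"type":"number"}},"required":["series"]}

```bash
mkdir -p pics; ls; cat > h.py <<'E'
import numpy as np, cv2
from station import robot
def cloud(s,T=None):
    K=s["K"];d=s["depth"];h,w=d.shape
    u,v=np.meshgrid(np.arange(w),np.arange(h))
    D=np.array([s["k1"],0,0,0,0],float)
    p=cv2.undistortPoints(np.stack([u,v],-1).reshape(-1,1,2).astype(np.float32),np.array(K,float),D).reshape(h,w,2)
    P=np.concatenate([p*d[...,None],d[...,None]],-1)
    M=np.linalg.inv(s["world_to_cam"]) if T is None else T
    return P@M[:3,:3].T+M[:3,3]
def project(s,X):
    M=np.array(s["world_to_cam"]);Y=np.atleast_2d(X)@M[:3,:3].T+M[:3,3]
    return cv2.projectPoints(Y,np.zeros(3),np.zeros(3),np.array(s["K"],float),np.array([s["k1"],0,0,0,0],float))[0].reshape(-1,2)
E
cat > a.py <<'E'
from h import *
print(robot.read_state())
for n in ("scene","top"):
    s=robot.snapshot(n);cv2.imwrite(f"pics/{n}1.png",s["image"]);C=cloud(s)
    np.savez(f"{n}1.npz",C=C,image=s["image"],K=s["K"],k1=s["k1"],w=s["world_to_cam"],depth=s["depth"])
    for o in ("stand","rack","roller_b","can","tape"):
        for r in robot.find_in(s,o)[:6]:
            c,w=map(int,np.round(r["location"]));print(n,o,round(r["score"],2),c,w,C[w,c].round(0))
E
python3 a.py
```

```text
pics
{'t': 0.0, 'joints': array([ 1.51219661,  0.50183101, -0.42675391,  1.55145007,  0.22080663,
        1.1382831 , -0.2103214 ]), 'dq': array([-0.00012   , -0.0009872 ,  0.00127298, -0.00099307, -0.00058524,
        0.00032186,  0.00172907]), 'effort': array([-3.48832136e-04, -5.66590297e+01, -5.81600994e+00, -2.79117322e+01,
       -6.86106551e-02,  3.07356007e-02,  1.98482580e-04]), 'ee_pos': array([ 205.29334537, -615.99678322,  225.68557902]), 'tool_rot': array([-3.09913814e+00, -5.03004708e-01,  4.17243744e-04]), 'contact_force': array([0.08021144, 0.50722731, 0.17723301]), 'wrist_torque': array([ 0.05109104,  0.02503284, -0.04127491]), 'grasp_force': 0.0, 'opening': 1.0016923203970296}
scene stand 0.92 371 204 [587. 164.   8.]
scene rack 0.61 250 246 [ 588. -205.    7.]
scene roller_b 0.97 209 252 [ 594. -314.   48.]
scene roller_b 0.78 320 159 [381.  94.  38.]
scene roller_b 0.74 287 224 [589. -96.  48.]
scene roller_b 0.72 235 238 [ 580. -239.   50.]
scene roller_b 0.64 259 228 [ 572. -170.   49.]
scene roller_b 0.57 262 173 [371. -91.  43.]
scene can 0.76 378 260 [817.  53.  88.]
scene tape 0.66 323 280 [771. -72.  15.]
top stand 0.65 269 196 [580. 166.  12.]
top rack 0.87 397 203 [ 559. -197.   10.]
top roller_b 0.87 363 275 [359. -96.  43.]
top roller_b 0.86 416 204 [ 553. -244.   53.]
top roller_b 0.84 389 201 [ 562. -169.   48.]
top roller_b 0.82 292 269 [376.  99.  40.]
top roller_b 0.69 360 202 [559. -88.  55.]
top roller_b 0.57 441 201 [ 561. -315.   51.]
top can 0.57 305 122 [775.  61.  93.]
top tape 0.83 358 108 [836. -90.   2.]
top tape 0.6 268 197 [578. 169.   5.]
```

```bash
python3 -c "
import cv2
a=cv2.imread('pics/scene1.png');b=cv2.imread('pics/top1.png')
a=cv2.resize(a[130:330,160:440],(800,571),interpolation=cv2.INTER_CUBIC);b=cv2.resize(b[90:310,220:500],(760,597),interpolation=cv2.INTER_CUBIC)
cv2.imwrite('pics/s2.png',a);cv2.imwrite('pics/t2.png',b)"
```

```text
(no output)
```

View pics/s2.png

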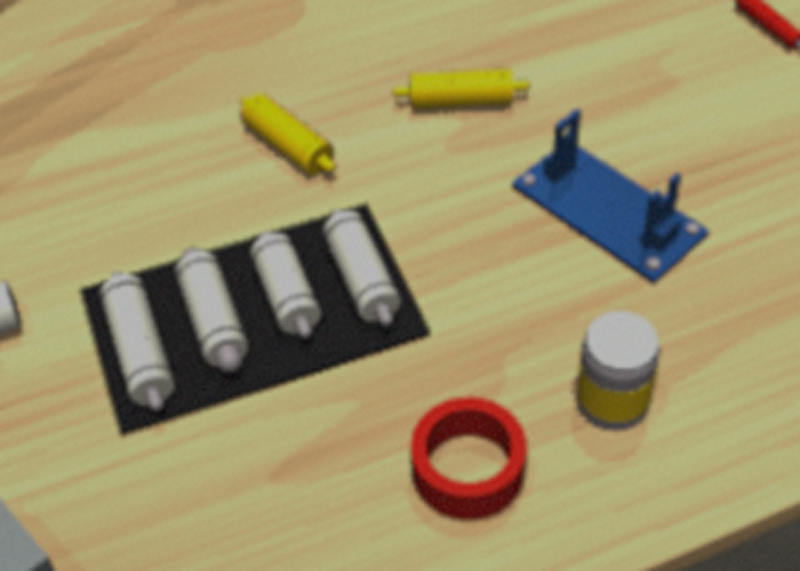

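View pics/t2.png

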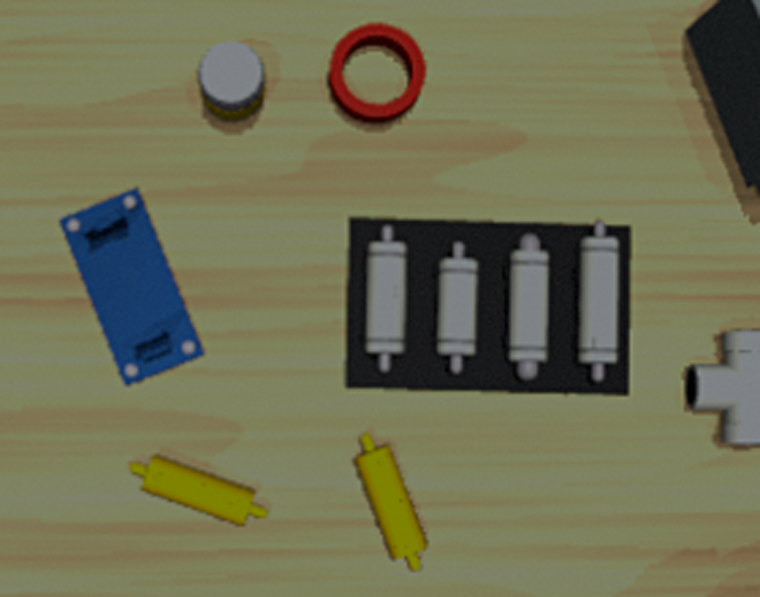

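The white rollers from left to right in the top view (columns 385, 457, 528 and 598) are b (113 px barrel, thin stubs), a (short), d (thick stubs) and c (long). The stand's eyelet plate is the lower one at (155,345) and the fork is at (105,230). Next I fit the poses.

```bash
cat > m.py <<'E'
from h import *
def rect(P):
    (c,wh,a)=cv2.minAreaRect(P[:,:2].astype(np.float32)); return np.round(c,1),np.round(wh,1),round(a,1)
for n in ("scene","top"):
    z=np.load(n+"1.npz");C=z["C"];I=z["image"].astype(int);b,g,r=I[...,0],I[...,1],I[...,2]
    ok=z["depth"]>0
    t=ok&(abs(C[...,0]-750)<60)&(abs(C[...,1]-200)<60); print(n,"table z",np.median(C[t][:,2]).round(1))
    st=ok&(b>r+25)&(b>g+12)&(abs(C[...,0]-585)<160)&(abs(C[...,1]-165)<150)
    for lo,hi in ((-5,22),(45,110)):
        P=C[st&(C[...,2]>lo)&(C[...,2]<hi)]; print(n,"blue",lo,len(P),P.mean(0).round(1),rect(P))
    P=C[st&(C[...,2]>45)]
    for k in (P[:,0]<585,P[:,0]>585): print("  plate",P[k].mean(0).round(1),P[k].max(0).round(1),k.sum())
    rk=ok&(r<70)&(g<70)&(b<70)&(abs(C[...,0]-570)<130)&(abs(C[...,1]+205)<200)&(C[...,2]<25)
    print(n,"rack",rect(C[rk]))
    ro=ok&(C[...,2]>36)&(C[...,2]<60)&(abs(C[...,0]-570)<110)
    for y in (-90,-165,-240,-315):
        P=C[ro&(abs(C[...,1]-y)<28)]; print("  roller",y,len(P),P.mean(0).round(1),np.percentile(P[:,2],90).round(1),rect(P))
E
python3 m.py
```

```text
scene table z -1.9
scene blue -5 1183 [588.7 165.9  10.4] (array([568.8, 181.5]), array([211.5, 121. ]), 21.0)
scene blue 45 145 [594.2 169.9  66.5] (array([584.7, 166. ]), array([132.8,  40.8]), 24.2)
  plate [528.4 145.9  68.7] [537.  159.8  96.1] 63
  plate [644.8 188.4  64.9] [653.3 210.5  87.7] 82
scene rack (array([ 586.3, -197.8]), array([387. , 229.8]), 89.2)
  roller -90 433 [572.3 -94.   44.6] 49.1 (array([569. , -93.5]), array([ 38., 120.]), 88.6)
  roller -165 392 [ 562.1 -167.4   44.2] 48.8 (array([ 564.3, -166.4]), array([ 37.7, 114.7]), 88.2)
  roller -240 501 [ 565.  -241.3   44.1] 48.7 (array([ 559.5, -240.9]), array([ 37.3, 142.8]), 88.2)
  roller -315 556 [ 568.9 -314.3   44.1] 48.2 (array([ 571.8, -314.2]), array([ 37.5, 146.6]), 87.8)
top table z 0.8
top blue -5 1782 [581.8 168.   10.5] (array([584.2, 169.5]), array([189.9,  88.6]), 21.7)
top blue 45 93 [584.1 170.5  79.1] (array([583.6, 169. ]), array([128.1,  41.5]), 22.6)
  plate [526.5 146.   83.1] [534.6 162.8  99.5] 45
  plate [638.2 193.4  75.4] [650.7 210.6  91.1] 48
top rack (array([ 561.2, -206.4]), array([299.6, 179.8]), 88.1)
  roller -90 526 [567.7 -93.8  45.8] 51.4 (array([567.7, -92.8]), array([ 39. , 142.1]), 89.4)
  roller -165 458 [ 558.4 -167.2   45.5] 51.2 (array([ 557.6, -168.1]), array([ 38.1, 128.7]), 86.9)
  roller -240 573 [ 558.2 -241.9   45.5] 51.7 (array([ 557. , -242.4]), array([ 37.7, 145.3]), 88.4)
  roller -315 617 [ 565.  -314.1   45.9] 51.7 (array([ 563.6, -315. ]), array([ 40.6, 159.7]), 88.7)
```

```bash
cat > p.py <<'E'
import sys
from h import *
from scipy.spatial.transform import Rotation as R
def pose(x,y,yaw,tilt): # tool rotation: tool x along yaw (deg), +x end raised by tilt (deg)
    return R.from_euler("z",yaw,degrees=True)*R.from_euler("x",180,degrees=True)*R.from_euler("y",tilt,degrees=True)
def state():
    s=robot.read_state();return np.array(s["ee_pos"]),R.from_rotvec(s["tool_rot"]),s
if __name__=="__main__":
    x,y,z,yaw,tilt=map(float,sys.argv[1:6])
    p,q,s=state();T=pose(x,y,yaw,tilt);t=np.array([x,y,z])
    w=(q.inv()*T).as_rotvec()
    print("t",s["t"],"pos",p.round(2),"F",s["contact_force"].round(1))
    print("turn",w.round(4),"shift in current axes",q.inv().apply(t-p).round(1),"in final axes",T.inv().apply(t-p).round(1))
E
python3 p.py 566 -94.5 150 -1.9 0; python3 -c "
from h import *
s=robot.snapshot('wrist');print(np.round(s['tool_from_camera'],3),s['K'],s['k1'])"
```

```text
t 0.6 pos [ 205.62 -616.6   226.73] F [0.3 0.1 0.1]
turn [-0.00e+00 -1.00e-04  3.55e-01] shift in current axes [ 507.  -381.3   76.8] in final axes [ 342.9 -533.8   76.7]
[[ 1.00000e-03 -9.59000e-01 -2.82000e-01  7.48580e+01]
 [ 1.00000e+00  1.00000e-03  0.00000e+00  1.05000e-01]
 [-0.00000e+00 -2.82000e-01  9.59000e-01 -1.57195e+02]
 [ 0.00000e+00  0.00000e+00  0.00000e+00  1.00000e+00]] [[292.60042799   0.         318.40010918]
 [  0.         292.60042799 192.32034428]
 [  0.           0.           1.        ]] -0.02556226969041292
```

Request:
arm_command([
  [0,0,0,0,0,0.1775],
  [0,0,0,0,0,0.1775],
  [30,-48,6,0,0,0],
  [30,-48,6,0,0,0],
  [30,-48,6,0,0,0],
  [30,-48,6,0,0,0],
  [30,-48,6,0,0,0],
  [30,-48,6,0,0,0],
], grip=58, force=20)

```text
t: 1.65
ee_pos: [396.1, -333.3, 191.0]
tool_rot: [3.14, -0.052, 0.001]
contact_force: [0.8, 0.3, 0.3]
opening: 0.631
grasp_force: 0.0
```

Request:
arm_command([
  [30,-48,6,0,0,0],
  [30,-48,6,0,0,0],
  [30,-48,6,0,0,0],
  [30,-48,6,0,0,0],
  [30,-48,6,0,0,0],
  [13,-6,11,0,0,0],
  [0,0,0,0,0,0],
  [0,0,0,0,0,0],
])

```text
t: 2.65
ee_pos: [565.2, -96.4, 149.5]
tool_rot: [3.14, -0.056, -0.002]
contact_force: [-0.2, -0.9, -0.1]
opening: 0.631
grasp_force: 0.0
```

```bash
cat > w.py <<'E'
import sys
from p import *
n=sys.argv[1]
p,q,s=state();w=robot.snapshot("wrist")
T=np.eye(4);T[:3,:3]=q.as_matrix();T[:3,3]=p
M=T@np.array(w["tool_from_camera"])
C=cloud(w,M);np.savez(n+".npz",C=C,image=w["image"],depth=w["depth"],K=w["K"],k1=w["k1"],w=np.linalg.inv(M))
cv2.imwrite(f"pics/{n}.png",w["image"])
print(s["t"],p.round(2),np.degrees(q.as_euler("zyx")).round(2),s["opening"]*91.8,s["contact_force"].round(1))
E
python3 p.py 566 -94.5 150 -1.9 0; python3 w.py wr1
```

```text
t 2.65 pos [565.17 -96.36 149.53] F [-0.2 -0.9 -0.1]
turn [ 0.001   0.0012 -0.0025] shift in current axes [ 0.8 -1.9 -0.5] in final axes [ 0.8 -1.9 -0.5]
2.65 [565.17 -96.36 149.53] [ 2.0400e+00 -7.0000e-02  1.7995e+02] 57.89604015591793 [-0.2 -0.9 -0.1]
```

View pics/wr1.png

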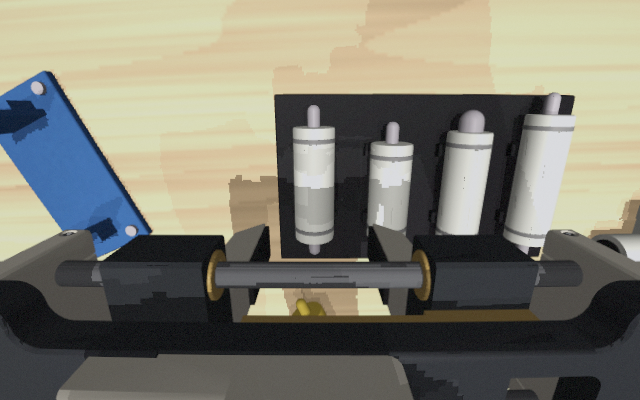

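The wrist view shows roller_b between the fingers, barrel rows 126-248 at column 314, with its thin stubs showing. Its neighbour is at column 392. I measure it from the depth.

```bash
cat > m2.py <<'E'
from h import *
z=np.load("wr1.npz");C=z["C"];I=z["image"].astype(int);ok=z["depth"]>0
def rect(P):
    (c,wh,a)=cv2.minAreaRect(P[:,:2].astype(np.float32)); return np.round(c,1),np.round(wh,1),round(a,1)
for y in (-95,-167,-241):
    P=C[ok&(C[...,2]>36)&(C[...,2]<60)&(abs(C[...,1]-y)<28)&(abs(C[...,0]-565)<110)]
    Z=np.percentile(P[:,2],95);B=P[P[:,2]>Z-8]
    print(y,len(P),Z.round(1),rect(P),"x",P[:,0].min().round(1),P[:,0].max().round(1))
    for x in range(510,630,15):
        s=B[abs(B[:,0]-x)<7]
        if len(s)>20:print("   ",x,((s[:,1].min()+s[:,1].max())/2).round(1),s[:,2].max().round(1),np.ptp(s[:,1]).round(1))
P=C[ok&(C[...,2]<16)&(abs(C[...,0]-565)<130)&(I.max(-1)<60)&(abs(C[...,1]+200)<170)];print("rack",rect(P))
st=ok&(I[...,0]>I[...,2]+25)&(I[...,0]>I[...,1]+12)&(C[...,1]>60);P=C[st&(C[...,2]<22)];print("stand",rect(P),P[:,2].mean())
E
python3 m2.py
```

```text
-95 4260 47.5 (array([566.1, -92.8]), array([ 36.5, 111.8]), 87.8) x 510.0 622.1
    510 -90.6 47.9 30.9
    525 -91.3 48.6 32.1
    540 -91.4 48.2 32.5
    555 -92.1 48.4 31.9
    570 -92.7 49.1 31.4
    585 -92.9 48.1 33.4
    600 -93.7 48.3 31.0
    615 -93.9 49.4 32.6
-167 3130 47.4 (array([ 559.1, -166.2]), array([36.9, 91.4]), 88.3) x 512.9 605.1
    525 -165.9 48.7 31.2
    540 -165.8 48.5 31.1
    555 -166.3 48.9 32.2
    570 -166.7 48.6 32.2
    585 -167.1 48.6 31.8
    600 -167.7 48.5 31.4
-241 3963 47.4 (array([ 570.2, -240.1]), array([ 36.6, 117.5]), 88.2) x 512.0 629.0
    510 -239.0 48.0 32.5
    525 -238.9 48.7 31.8
    540 -239.3 48.4 32.6
    555 -239.7 48.6 32.6
    570 -239.9 49.1 30.6
    585 -240.2 48.9 31.8
    600 -241.0 48.4 31.0
    615 -240.8 48.2 30.0
rack (array([ 559.4, -202.9]), array([298.4, 177.5]), 88.2)
stand (array([579.6, 175.8]), array([189.3, 101.7]), 21.9) 9.149510494586016
```

Request:
arm_command([
  [0.8,-3.7,20,0,0,0],
  [0,0,35,0,0,0],
  [0,0,35,0,0,0],
  [0,0,30,0,0,0],
  [0,0,16,0,0,0],
  [0,0,0,0,0,0],
  [0,0,0,0,0,0],
])

```text
t: 3.58
ee_pos: [567.9, -90.7, 14.6]
tool_rot: [3.141, -0.052, 0.002]
contact_force: [0.7, -0.1, -0.1]
opening: 0.631
grasp_force: 0.0
```

Request:
arm_command([
  [0,0,0,0,0,0],
  [0,0,0,0,0,0],
  [0,0,0,0,0,0],
  [0,0,0,0,0,0],
], grip=30, force=25)

```text
t: 4.08
ee_pos: [567.7, -91.0, 14.5]
tool_rot: [3.141, -0.052, 0.002]
contact_force: [-0.3, -0.7, 6.3]
opening: 0.429
grasp_force: 25.0
```

Request:
arm_command([
  [0,0,-5,0,0,0],
  [0,0,-20,0,0,0],
  [0,0,-35,0,0,0],
  [0,0,-35,0,0,0],
  [0,0,-35,0,0,0],
  [0,0,-35,0,0,0],
  [0,0,0,0,0,0],
])

```text
t: 4.95
ee_pos: [569.3, -90.5, 182.5]
tool_rot: [3.14, -0.052, 0.01]
contact_force: [1.3, 0.6, -3.0]
opening: 0.429
grasp_force: 25.0
```

```bash
python3 p.py 535 63 180 22 0
```

```text
t 4.95 pos [569.31 -90.5  182.5 ] F [ 1.3  0.6 -3. ]
turn [ 0.0025 -0.0063 -0.4169] shift in current axes [ -39.4 -152.3    2.1] in final axes [  25.7 -155.2    2.5]
```

Request:
arm_command([
  [0,0,0,0,0,-0.139],
  [0,0,0,0,0,-0.139],
  [0,0,0,0,0,-0.139],
  [6.5,-39,0.5,0,0,0],
  [6.5,-39,0.5,0,0,0],
  [6.5,-39,0.5,0,0,0],
  [6.5,-38,0.5,0,0,0],
  [0,0,0,0,0,0],
])

```text
t: 5.95
ee_pos: [530.9, 67.2, 175.9]
tool_rot: [-3.08, -0.61, 0.003]
contact_force: [-0.1, -0.3, -3.0]
opening: 0.431
grasp_force: 25.0
```

Request:
arm_command([
  [0,0,0,0,0,0],
  [0,0,0,0,0,0],
])

```text
t: 6.2
ee_pos: [533.0, 61.2, 176.2]
tool_rot: [3.084, 0.596, -0.002]
contact_force: [0.2, 0.0, -3.7]
opening: 0.424
grasp_force: 25.0
```

```bash
python3 w.py wr2;python3 p.py 475.4 211.8 180 22 0
```

```text
6.2 [533.04  61.22 176.17] [-2.1870e+01 -5.0000e-02  1.7996e+02] 38.952851966903395 [ 0.2  0.  -3.7]
t 6.25 pos [533.14  61.33 176.29] F [ 0.2  0.1 -3.2]
turn [ 0.0002  0.0008 -0.0024] shift in current axes [   2.4 -161.2   -3.7] in final axes [   2.8 -161.1   -3.7]
```

View pics/wr2.png

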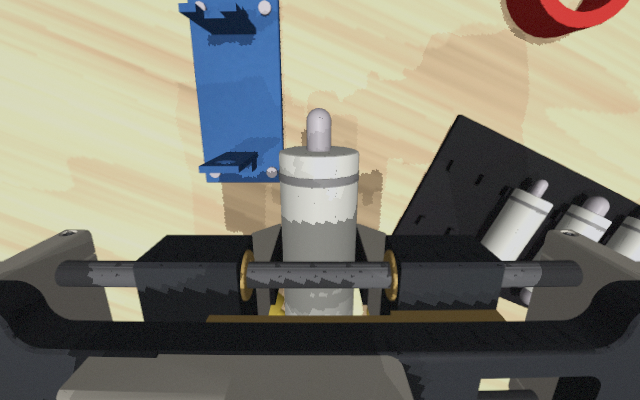

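The wrist view shows the whole stand: fork at (225,20), eyelet plate at (230,163). The held roller's front stub tip is at (318,110) and the barrel end at row 150. I take a second view from the other side.

Request:
arm_command([
  [0,-40,0,0,0,0],
  [0,-40,0,0,0,0],
  [0,-40,0,0,0,0],
  [0,-41,-3,0,0,0],
  [0,0,0,0,0,0],
  [0,0,0,0,0,0],
  [0,0,0,0,0,0],
])

```text
t: 7.12
ee_pos: [473.5, 210.4, 179.5]
tool_rot: [3.084, 0.595, -0.0]
contact_force: [0.1, 0.3, -2.8]
opening: 0.425
grasp_force: 25.0
```

```bash
python3 w.py wr3; cat > m3.py <<'E'
from p import *
def rect(P):
    (c,wh,a)=cv2.minAreaRect(P[:,:2].astype(np.float32)); return np.round(c,1),np.round(wh,1),round(a,1)
for n in ("wr2","wr3"):
    z=np.load(n+".npz");C=z["C"];I=z["image"].astype(int);ok=z["depth"]>0
    M=np.linalg.inv(z["w"])
    st=ok&(I[...,0]>I[...,2]+25)&(I[...,0]>I[...,1]+12)
    B=C[st&(abs(C[...,2]-10)<6)];c,wh,a=rect(B);print(n,"base",c,wh,a,np.median(B[:,2]).round(1),len(B))
    a=a if a<45 else a-90
    # local frame about (584.2,169.5), yaw 22
    Rl=R.from_euler("z",-22,degrees=True)
    for nm,k in (("plates",st&(C[...,2]>30)),):
        L=Rl.apply(C[k]-[584.2,169.5,0])
        for e in (L[L[:,0]<0],L[L[:,0]>0]):
            zz=np.percentile(e[:,2],98);t=e[e[:,2]>zz-4];
            if len(e)>5:
                print("  plate top z",zz.round(1),"n",len(e),len(t),"top mean",t.mean(0).round(1),"y",np.percentile(e[:,1],[2,98]).round(1),"x",np.percentile(e[:,0],[5,50,95]).round(1))
                A=np.polyfit(e[:,1],e[:,0],1);print("    yaw resid deg",-np.degrees(np.arctan(A[0])).round(2),"x at y0",A[1].round(1))
    # held roller
    D=z["depth"];bright=(I.min(-1)>95)&ok
    L=Rl.apply(C-[584.2,169.5,0])
    p=np.array([533.04,61.22,176.17]) if n=="wr2" else None
    np.save(n+"L.npy",L)
E
python3 m3.py
```

```text
7.125 [473.53 210.44 179.47] [-2.1830e+01 -1.0000e-02  1.7996e+02] 39.01275192696458 [ 0.1  0.3 -2.8]
wr2 base [580.  170.8] [184.4  89.4] 22.0 9.2 12415
  plate top z 92.4 n 844 298 top mean [-63.5   2.1  92.1] y [-13.8  19.5] x [-73.8 -62.  -60.8]
    yaw resid deg -3.08 x at y0 -63.4
  plate top z 84.8 n 1456 371 top mean [59.8  2.2 83.5] y [-19.2  23.6] x [56.7 57.4 62.9]
    yaw resid deg -0.39 x at y0 58.9Traceback (most recent call last):
  File "m3.py", line 21, in <module>
    L=Rl.apply(C-[584.2,169.5,0])
  File "scipy/spatial/transform/_rotation.pyx", line 2580, in scipy.spatial.transform._rotation.Rotation.apply
ValueError: Expected input of shape (3,) or (P, 3), got (400, 640, 3).
```

```bash
python3 - <<'E'
s=open("m3.py").read().split("    # held roller")[0]+'''
    # held roller, in tool coordinates
    q=R.from_euler("z",22 if 0 else 0,degrees=True)
    P0,Q=(np.array([533.04,61.22,176.17]),-21.87) if n=="wr2" else (np.array([473.53,210.44,179.47]),-21.83)
    T=pose(0,0,-Q,0)
    L=T.inv().apply(C.reshape(-1,3)-P0)
    k=(ok.ravel())&(L[:,2]>-50)&(L[:,2]<5)&(abs(L[:,1])<25)&(L[:,0]>18)&(L[:,0]<90)
    L=L[k]
    for x in range(20,80,5):
        e=L[abs(L[:,0]-x)<2.5]
        if len(e)>10:
            zt=np.percentile(e[:,2],3); f=e[(e[:,2]<zt+8)]
            # circle fit
            A=np.c_[2*f[:,1:],np.ones(len(f))];b=(f[:,1:]**2).sum(1);c=np.linalg.lstsq(A,b,rcond=None)[0]
            print("   x",x,len(e),"y rng",np.percentile(e[:,1],[1,99]).round(1),"top z",zt.round(1),"circle y,z,r",c[:2].round(1),np.sqrt(c[2]+c[0]**2+c[1]**2).round(1))
    print("   tip x",L[:,0].max().round(1),"barrel end",np.percentile(L[abs(L[:,1])>9][:,0],[99.5,100]).round(1))
'''
open("m3.py","w").write(s)
E
python3 m3.py
```

```text
wr2 base [580.  170.8] [184.4  89.4] 22.0 9.2 12415
  plate top z 92.4 n 844 298 top mean [-63.5   2.1  92.1] y [-13.8  19.5] x [-73.8 -62.  -60.8]
    yaw resid deg -3.08 x at y0 -63.4
  plate top z 84.8 n 1456 371 top mean [59.8  2.2 83.5] y [-19.2  23.6] x [56.7 57.4 62.9]
    yaw resid deg -0.39 x at y0 58.9
   x 20 666 y rng [-18.2  18.8] top z -33.0 circle y,z,r [  0.1 -13.8] 18.7
   x 25 740 y rng [-18.4  19.1] top z -32.9 circle y,z,r [  0.1 -13.7] 18.8
   x 30 780 y rng [-18.3  19.7] top z -33.0 circle y,z,r [  0.1 -13.6] 18.8
   x 35 804 y rng [-18.3  19.2] top z -32.9 circle y,z,r [  0.1 -13.9] 18.6
   x 40 804 y rng [-18.5  18.6] top z -33.0 circle y,z,r [  0.1 -13.7] 18.9
   x 45 887 y rng [-18.8  19.2] top z -33.1 circle y,z,r [  0.1 -13.9] 18.7
   x 50 880 y rng [-18.2  19.2] top z -32.9 circle y,z,r [  0.  -14.1] 18.4
   x 55 1012 y rng [-18.   18.1] top z -32.0 circle y,z,r [  0.  -19.9] 12.4
   x 60 260 y rng [-5.5  5.7] top z -19.4 circle y,z,r [  0.1 -13.7] 5.1
   x 65 263 y rng [-5.4  5.6] top z -19.1 circle y,z,r [  0.1 -13.6] 5.1
   x 70 249 y rng [-5.4  5.6] t
[... 699 characters left out ...]
795 y rng [-18.2  19.2] top z -33.0 circle y,z,r [  0.1 -14. ] 18.6
   x 40 808 y rng [-18.5  18.9] top z -33.2 circle y,z,r [  0.1 -13.9] 18.8
   x 45 890 y rng [-18.9  19.2] top z -33.1 circle y,z,r [  0.1 -13.6] 18.9
   x 50 880 y rng [-18.3  19.1] top z -32.9 circle y,z,r [  0.1 -14. ] 18.4
   x 55 1009 y rng [-18.   18.1] top z -32.1 circle y,z,r [  0.1 -19.7] 12.7
   x 60 256 y rng [-5.4  5.7] top z -19.4 circle y,z,r [  0.1 -13.8] 5.1
   x 65 264 y rng [-5.4  5.6] top z -19.4 circle y,z,r [  0.1 -13.8] 5.0
   x 70 251 y rng [-5.4  5.6] top z -18.9 circle y,z,r [  0.2 -14. ] 4.5
   x 75 52 y rng [-3.7  3.9] top z -16.6 circle y,z,r [  0.1 -14.2] 2.4
   tip x 74.1 barrel end [54.4 54.6]
```

```bash
cat > f.py <<'E'
from p import *
YAW=21.9; O=np.array([581.4,171.7,0.]); G=np.array([-1.6,0.1,-13.3])
RS=R.from_euler("z",YAW,degrees=True)
def clear(th,s,zh):
    t=np.radians(th);c,n=np.cos(t),np.sin(t)
    ax=np.array([c,n]);up=np.array([-n,c]);H=np.array([-62,zh])
    nf=H+(s-56)*ax; ff=H+(s+56)*ax
    r=np.linspace(0,20,81)
    e=nf+r[:,None]*up; near=(e[:,0]+59)[e[:,1]<92].min()
    q=np.sqrt(400-81.)
    lo=ff-np.linspace(0,q,81)[:,None]*up; m=lo[:,1]<84.5; far=(59-lo[m,0]).min() if m.any() else lo[:,1].min()-84.5+100
    hole=8.5-6/c-3*np.tan(t)-abs(zh-75)
    return round(near,2),round(far,2),round(hole,2)
def tcp(th,s,zh,dy=0):
    t=np.radians(th); ctr=np.array([-62+s*np.cos(t),dy,zh+s*np.sin(t)])
    T=pose(0,0,YAW,th)
    return O+RS.apply(ctr)-T.apply(G),T
def local(p,q): # present roller: centre in stand frame, tilt, yaw err, height & y of axis at hole plane
    c=RS.inv().apply(p+q.apply(G)-O);a=RS.inv().apply(q.apply([1,0,0]))
    k=(-62-c[0])/a[0];h=c+k*a
    return c.round(2),np.degrees(np.arcsin(a[2])).round(2),np.degrees(np.arctan2(a[1],a[0])).round(2),"hole y,z",h[1:].round(2),"s",round(-k,2)
def go(th,s,zh,dy=0):
    p,q,st=state();t,T=tcp(th,s,zh,dy)
    print("t",round(st["t"],2),"now",*local(p,q),"F",st["contact_force"].round(1),"M",st["wrist_torque"].round(2),"grip",round(st["opening"]*91.8,1))
    print("turn",(q.inv()*T).as_rotvec().round(4),"shift cur axes",q.inv().apply(t-p).round(2),"final axes",T.inv().apply(t-p).round(2))
if __name__=="__main__":
    go(*map(float,sys.argv[1:]))
E
python3 - <<'E'
from f import *
for th in (17,15,14,13,12,11,10,8,6,4,2,0):
    print(th,[(zh,s,clear(th,s,zh)) for zh,s in ((75,65),(76,64),(76,63),(75,63),(73,62))])
E
python3 f.py 17 92 135
```

```text
17 [(75, 65, (np.float64(1.22), np.float64(108.8), np.float64(1.31))), (76, 64, (np.float64(0.48), np.float64(109.5), np.float64(0.31))), (76, 63, (np.float64(-0.55), np.float64(109.21), np.float64(0.31))), (75, 63, (np.float64(-0.84), np.float64(108.21), np.float64(1.31))), (73, 62, (np.float64(-2.52), np.float64(105.92), np.float64(-0.69)))]
15 [(75, 65, (np.float64(1.81), np.float64(104.57), np.float64(1.48))), (76, 64, (np.float64(1.04), np.float64(105.31), np.float64(0.48))), (76, 63, (np.float64(0.01), np.float64(105.05), np.float64(0.48))), (75, 63, (np.float64(-0.25), np.float64(104.05), np.float64(1.48))), (73, 62, (np.float64(-1.86), np.float64(101.79), np.float64(-0.52)))]
14 [(75, 65, (np.float64(2.04), np.float64(102.44), np.float64(1.57))), (76, 64, (np.float64(1.31), np.float64(103.2), np.float64(0.57))), (76, 63, (np.float64(0.28), np.float64(102.96), np.float64(0.57))), (75, 63, (np.float64(-0.02), np.float64(101.96), np.float64(1.57))), (73, 62, (np.float64(-1.53), np.float64(2.18), np.float64(-0.43)))]
13 [(75, 65, (np.float64(2.34), np.float64(100.32), np.float64(
[... 2471 characters left out ...]
float64(1.39))), (75, 63, (np.float64(3.41), np.float64(1.45), np.float64(2.39))), (73, 62, (np.float64(2.34), np.float64(2.45), np.float64(0.39)))]
0 [(75, 65, (np.float64(6.0), np.float64(0.0), np.float64(2.5))), (76, 64, (np.float64(5.0), np.float64(1.0), np.float64(1.5))), (76, 63, (np.float64(4.0), np.float64(2.0), np.float64(1.5))), (75, 63, (np.float64(4.0), np.float64(2.0), np.float64(2.5))), (73, 62, (np.float64(3.0), np.float64(3.0), np.float64(0.5)))]
t 7.17 now [-87.25  76.22 192.78] -0.02 -0.07 hole y,z [ 76.19 192.77] s -25.25 F [ 0.6  0.4 -3.8] M [-0.   -0.06  0.01] grip 39.2
turn [ 0.0006  0.2971 -0.0011] shift cur axes [117.16  76.06  29.82] final axes [103.22  76.21  62.75]
```

Request:
arm_command([
  [30,19,7,0,0,0],
  [29,19,7,0,0,0],
  [29,19,8,0,0,0],
  [29,19,8,0,0,0],
  [0,0,0,0,0.1,0],
  [0,0,0,0,0.1,0],
  [0,0,0,0,0.097,0],
])

```text
t: 8.05
ee_pos: [610.0, 184.0, 149.2]
tool_rot: [-2.996, -0.579, -0.451]
contact_force: [-1.1, -0.8, -2.8]
opening: 0.427
grasp_force: 25.0
```

Request:
arm_command([
  [0,0,0,0,0,0],
  [0,0,0,0,0,0],
  [0,0,0,0,0,0],
])

```text
t: 8.43
ee_pos: [611.0, 185.8, 150.2]
tool_rot: [-2.996, -0.581, -0.449]
contact_force: [-0.2, -0.5, -3.5]
opening: 0.428
grasp_force: 25.0
```

```bash
python3 f.py 17 92 75; python3 w.py wr4; sed 's/("wr2","wr3")/("wr4",)/' m3.py | sed '/# held/,$d' > m4.py; python3 m4.py
```

```text
t 8.43 now [ 27.3    1.88 162.48] 17.04 0.05 hole y,z [  1.8 135.1] s 93.4 F [-0.2 -0.5 -3.5] M [-0.22  0.49  0.01] grip 39.3
turn [-0.0007 -0.0007  0.0008] shift cur axes [-19.03   1.91  57.53] final axes [-18.98   1.89  57.55]
8.425 [611.02 185.75 150.23] [ -22.86   15.76 -173.44] 39.30435896667682 [-0.2 -0.5 -3.5]
wr4 base [592.8 176.1] [163.2  89.6] 22.2 9.2 670
  plate top z 157.2 n 11 9 top mean [ -4.9  -6.1 155.2] y [-15.2  24.7] x [-9.7 -5.6 -0.9]
    yaw resid deg -8.2 x at y0 -4.4
  plate top z 243.7 n 38 8 top mean [ 23.6  -5.4 243.2] y [-15.   24.8] x [21.4 28.8 57.6]
    yaw resid deg -10.15 x at y0 37.3
```

Request:
arm_command([
  [-2,1.9,6,0,0,0],
  [-4,0,12.2,0,0,0],
  [-4,0,12.1,0,0,0],
  [-4,0,12.1,0,0,0],
  [-3,0,9.1,0,0,0],
  [-2,0,6,0,0,0],
  [0,0,0,0,0,0],
  [0,0,0,0,0,0],
])

```text
t: 9.48
ee_pos: [609.6, 183.4, 89.6]
tool_rot: [-2.996, -0.582, -0.45]
contact_force: [0.0, -0.1, -2.9]
opening: 0.429
grasp_force: 25.0
```

Request:
arm_command([
  [0,0,0,0,0,0],
])

```text
t: 9.6
ee_pos: [609.7, 183.3, 89.8]
tool_rot: [-2.996, -0.582, -0.45]
contact_force: [-0.1, 1.1, -4.0]
opening: 0.433
grasp_force: 25.0
```

```bash
python3 f.py 17 80 75; python3 - <<'E'
from h import *
a=robot.snapshot("wrist")["image"];b=robot.snapshot("scene");
b2=b["image"][165:235,335:425]
cv2.imwrite("pics/pre.png",np.vstack([cv2.resize(a[:250,200:440],(500,300)) if 0 else cv2.resize(a[0:240],(640,240)),cv2.resize(b2,(450,350),interpolation=cv2.INTER_CUBIC)[:, :].copy() if 0 else np.pad(cv2.resize(b2,(450,350),interpolation=cv2.INTER_CUBIC),((0,0),(0,190),(0,0)))]))
E
```

```text
t 9.6 now [ 25.16   0.12 102.04] 17.08 0.09 hole y,z [-1.000e-02  7.526e+01] s 91.18 F [-0.1  1.1 -4. ] M [-0.18  0.46 -0.  ] grip 39.7
turn [-0.0003 -0.0014  0.0015] shift cur axes [-11.28   0.11   0.36] final axes [-11.28   0.13   0.38]
```

View pics/pre.png

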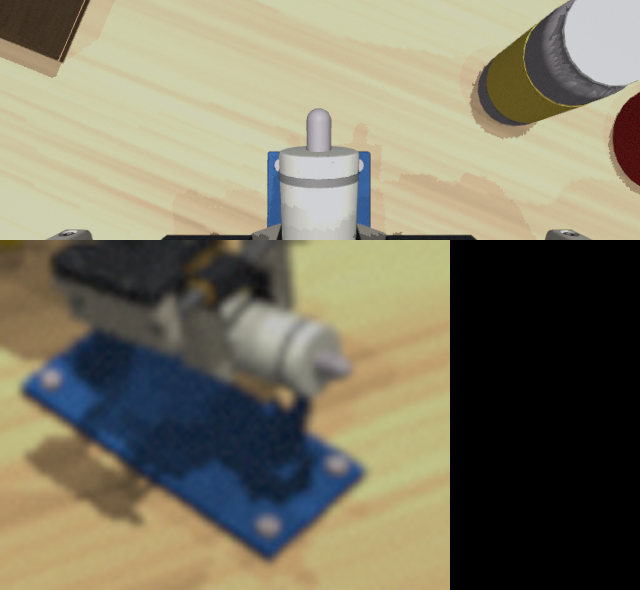

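The wrist view shows the base spanning columns 268 to 370, centred on the roller at 318. The scene view shows the roller tilted above the fork and clear of it. Next I insert slowly along the roller's axis.

Request:
arm_command([
  [-4,0,0,0,0,0],
  [-4,0,0.3,0,0,0],
  [-3,0,0,0,0,0],
  [-2,0,0,0,0,0],
  [-2,0,0,0,0,0],
  [0,0,0,0,0,0],
  [0,0,0,0,0,0],
])

```text
t: 10.58
ee_pos: [596.2, 177.9, 84.6]
tool_rot: [-2.996, -0.582, -0.449]
contact_force: [0.0, -0.4, -2.8]
opening: 0.428
grasp_force: 25.0
```

```bash
python3 f.py 17 65.5 75
```

```text
t 10.57 now [10.62  0.14 96.86] 17.03 0.09 hole y,z [2.000e-02 7.461e+01] s 75.95 F [ 0.  -0.4 -2.8] M [-0.22  0.48 -0.02] grip 39.3
turn [-0.0005 -0.0006  0.0015] shift cur axes [-10.34   0.13  -0.33] final axes [-10.34   0.15  -0.32]
```

Request:
arm_command([
  [-2,0,-0.4,0,0,0],
  [-2,0,0,0,0,0],
  [-2,0,0,0,0,0],
  [-2,0,0,0,0,0],
  [-1.5,0,0,0,0,0],
  [0,0,0,0,0,0],
  [0,0,0,0,0,0],
])

```text
t: 11.45
ee_pos: [587.6, 174.5, 82.2]
tool_rot: [-2.996, -0.582, -0.449]
contact_force: [0.1, -0.0, -3.0]
opening: 0.428
grasp_force: 25.0
```

```bash
python3 f.py 14 64 75.5
```

```text
t 11.45 now [ 1.36  0.17 94.44] 17.03 0.1 hole y,z [6.000e-02 7.503e+01] s 66.26 F [ 0.1 -0.  -3. ] M [-0.24  0.5  -0.  ] grip 39.3
turn [-0.0004 -0.0529  0.0016] shift cur axes [-2.92  0.17  3.  ] final axes [-2.76  0.18  3.15]
```

Request:
arm_command([
  [-0.7,0.2,0.8,0,-0.0135,0],
  [-0.7,0,0.8,0,-0.013,0],
  [-0.7,0,0.8,0,-0.013,0],
  [-0.7,0,0.7,0,-0.013,0],
  [0,0,0,0,0,0],
  [0,0,0,0,0,0],
])

```text
t: 12.2
ee_pos: [585.8, 173.5, 78.3]
tool_rot: [-3.016, -0.586, -0.371]
contact_force: [0.4, -0.2, -3.5]
opening: 0.429
grasp_force: 25.0
```

```bash
python3 f.py 10.5 63 75.3
```

```text
t 12.2 now [ 1.000e-02 -4.000e-02  9.083e+01] 14.01 0.09 hole y,z [-0.14 75.37] s 63.91 F [ 0.4 -0.2 -3.5] M [-0.15  0.37  0.01] grip 39.4
turn [-0.0004 -0.0612  0.0015] shift cur axes [-1.86 -0.04  3.99] final axes [-1.61 -0.04  4.1 ]
```

Request:
arm_command([
  [-0.6,0,0.8,0,-0.0122,0],
  [-0.5,0,0.8,0,-0.0122,0],
  [-0.3,0,0.8,0,-0.0122,0],
  [-0.2,0,0.8,0,-0.0122,0],
  [-0.2,0,0.8,0,-0.0122,0],
  [0,0,0,0,0,0],
  [0,0,0,0,0,0],
])

```text
t: 13.08
ee_pos: [585.0, 173.2, 74.0]
tool_rot: [-3.037, -0.59, -0.28]
contact_force: [0.0, -0.4, -2.9]
opening: 0.428
grasp_force: 25.0
```

```bash
python3 f.py 6 62.5 74.8
```

```text
t 13.07 now [-7.000e-02 -5.000e-02  8.682e+01] 10.52 0.09 hole y,z [-0.15 75.32] s 62.99 F [ 0.  -0.4 -2.9] M [-0.11  0.33  0.03] grip 39.3
turn [-0.0002 -0.0788  0.0016] shift cur axes [-1.83 -0.05  5.52] final axes [-1.39 -0.05  5.65]
```

No contact so far. I keep lowering to 6°, then to level.

Request:
arm_command([
  [-0.3,0,0.9,0,-0.0131,0],
  [-0.3,0,0.9,0,-0.0131,0],
  [-0.3,0,0.9,0,-0.0131,0],
  [-0.3,0,0.9,0,-0.0131,0],
  [-0.3,0,0.9,0,-0.0132,0],
  [-0.2,0,0.9,0,-0.0132,0],
  [0,0,0,0,0,0],
  [0,0,0,0,0,0],
])

```text
t: 14.08
ee_pos: [584.2, 172.9, 68.4]
tool_rot: [-3.06, -0.595, -0.16]
contact_force: [-0.3, -0.3, -3.0]
opening: 0.432
grasp_force: 25.0
```

```bash
python3 f.py 0 62.1 73.2
```

```text
t 14.07 now [ 3.000e-02 -3.000e-02  8.148e+01] 6.0 0.1 hole y,z [-0.13 74.96] s 62.37 F [-0.3 -0.3 -3. ] M [-0.09  0.21 -0.02] grip 39.7
turn [-1.000e-04 -1.047e-01  1.700e-03] shift cur axes [-2.2  -0.03  8.33] final axes [-1.31 -0.02  8.52]
```

Request:
arm_command([
  [-0.3,0,1.2,0,-0.015,0],
  [-0.3,0,1.2,0,-0.015,0],
  [-0.3,0,1.2,0,-0.015,0],
  [-0.2,0,1.2,0,-0.015,0],
  [-0.2,0,1.2,0,-0.015,0],
  [-0.2,0,1.2,0,-0.015,0],
  [-0.2,0,1.2,0,-0.0147,0],
  [0,0,0,0,0,0],
])

```text
t: 15.08
ee_pos: [583.3, 172.6, 59.8]
tool_rot: [-3.084, -0.599, 0.0]
contact_force: [-0.8, 0.2, -3.2]
opening: 0.429
grasp_force: 25.0
```

Request:
arm_command([
  [0,0,0,0,0,0],
  [0,0,0,0,0,0],
])

```text
t: 15.32
ee_pos: [583.1, 172.4, 60.0]
tool_rot: [3.084, 0.599, 0.0]
contact_force: [0.6, -0.1, -2.9]
opening: 0.429
grasp_force: 25.0
```

```bash
python3 f.py 0 62.1 72.6
```

```text
t 15.32 now [ 0.18 -0.09 73.34] 0.0 0.09 hole y,z [-0.19 73.33] s 62.18 F [ 0.6 -0.1 -2.9] M [ 0.06 -0.02  0.04] grip 39.4
turn [ 0.0001 -0.0001  0.0016] shift cur axes [-0.08 -0.09  0.74] final axes [-0.08 -0.09  0.74]
```

Request:
arm_command([
  [0,0,0.3,0,0,0],
  [0,0,0.3,0,0,0],
  [0,0,0,0,0,0],
  [0,0,0,0,0,0],
])

```text
t: 15.82
ee_pos: [583.1, 172.5, 59.4]
tool_rot: [-3.084, -0.599, -0.0]
contact_force: [-0.1, -0.0, -2.7]
opening: 0.427
grasp_force: 25.0
```

Request:
arm_command([
  [0,0,0.3,0,0,0],
  [0,0,0,0,0,0],
  [0,0,0,0,0,0],
])

```text
t: 16.2
ee_pos: [583.1, 172.5, 59.1]
tool_rot: [-3.084, -0.599, -0.0]
contact_force: [-0.0, -0.1, -3.2]
opening: 0.432
grasp_force: 25.0
```

Request:
arm_command([
  [0,0,0.3,0,0,0],
  [0,0,0,0,0,0],
  [0,0,0,0,0,0],
])

```text
t: 16.58
ee_pos: [583.2, 172.5, 59.0]
tool_rot: [3.084, 0.599, 0.0]
contact_force: [-1.5, -0.1, -0.2]
opening: 0.432
grasp_force: 25.0
```

Request:
arm_command([
  [0,0,0.3,0,0,0],
  [0,0,0,0,0,0],
  [0,0,0,0,0,0],
])

```text
t: 16.95
ee_pos: [583.2, 172.5, 58.9]
tool_rot: [3.084, 0.599, 0.0]
contact_force: [-2.1, -0.7, 4.7]
opening: 0.428
grasp_force: 25.0
```

Contact is light and the roller is bearing on the stand. I release it and retreat straight up.

Request:
arm_command([
  [0,0,-0.3,0,0,0],
  [0,0,0,0,0,0],
], force=5)

```text
t: 17.2
ee_pos: [583.3, 172.5, 58.9]
tool_rot: [-3.084, -0.599, -0.001]
contact_force: [-1.6, -1.6, 3.3]
opening: 0.432
grasp_force: 5.0
```

Request:
arm_command([
  [0,0,0,0,0,0],
  [0,0,0,0,0,0],
  [0,0,0,0,0,0],
  [0,0,0,0,0,0],
], grip=64)

```text
t: 17.7
ee_pos: [583.2, 172.4, 58.7]
tool_rot: [-3.084, -0.599, -0.0]
contact_force: [-0.3, -0.1, -0.3]
opening: 0.692
grasp_force: 0.0
```

Request:
arm_command([
  [0,0,-5,0,0,0],
  [0,0,-15,0,0,0],
  [0,0,-30,0,0,0],
  [0,0,-30,0,0,0],
  [0,0,-30,0,0,0],
  [-30,0,-20,0,0,0],
  [-30,0,0,0,0,0],
  [0,0,0,0,0,0],
])

```text
t: 18.7
ee_pos: [526.2, 149.2, 190.1]
tool_rot: [3.082, 0.599, 0.001]
contact_force: [1.0, 0.1, 0.6]
opening: 0.692
grasp_force: 0.0
```

```bash
python3 f.py 0 62 72.5; python3 w.py end; python3 - <<'E'
from f import *
z=np.load("end.npz");C=z["C"].reshape(-1,3);I=z["image"].reshape(-1,3).astype(int)
L=RS.inv().apply(C-O);k=(z["depth"].ravel()>0)&(abs(L[:,1])<25)&(abs(L[:,0])<85)&(L[:,2]>55)&(L[:,2]<110)
L=L[k]
for x in range(-80,84,8):
    e=L[abs(L[:,0]-x)<3]
    if len(e)>10: print(x,len(e),"top",np.percentile(e[:,2],98).round(1),"y",np.percentile(e[:,1],[2,98]).round(1))
a=z["image"];b=robot.snapshot("scene")["image"][165:235,335:425]
cv2.imwrite("pics/end2.png",np.hstack([a[:300,150:490],cv2.resize(b,(386,300),interpolation=cv2.INTER_CUBIC)]))
E
```

```text
t 18.7 now [-61.21  -0.39 203.38] 0.01 0.1 hole y,z [ -0.39 203.38] s 0.79 F [1.  0.1 0.6] M [ 0.09 -0.07 -0.04] grip 63.5
turn [ 0.002  -0.0002  0.0018] shift cur axes [ 61.19  -0.57 130.9 ] final axes [ 61.21  -0.41 130.88]
18.7 [526.21 149.18 190.08] [-2.200e+01  5.000e-02  1.799e+02] 63.54075476502954 [1.  0.1 0.6]
-72 41 top 78.3 y [-5.2  4.6]
-64 156 top 92.5 y [-16.6  16.1]
-56 122 top 92.2 y [-18.2  17.2]
-48 253 top 92.3 y [-19.1  18.4]
-40 271 top 92.5 y [-18.9  18.3]
-32 283 top 92.2 y [-19.3  18.3]
-24 293 top 92.1 y [-19.8  18.2]
-16 287 top 92.1 y [-18.7  18.3]
-8 300 top 92.2 y [-19.3  18.8]
0 299 top 92.3 y [-19.1  18.6]
8 302 top 92.2 y [-18.8  18.5]
16 351 top 92.1 y [-18.7  18.4]
24 345 top 92.2 y [-18.6  18.4]
32 349 top 92.3 y [-19.3  19.2]
40 349 top 92.2 y [-19.1  18.8]
48 353 top 92.3 y [-18.9  18.7]
56 315 top 92.0 y [-21.  21.]
64 310 top 85.0 y [-20.6  21.4]
72 87 top 78.4 y [-5.1  5.3]
```

View pics/end2.png

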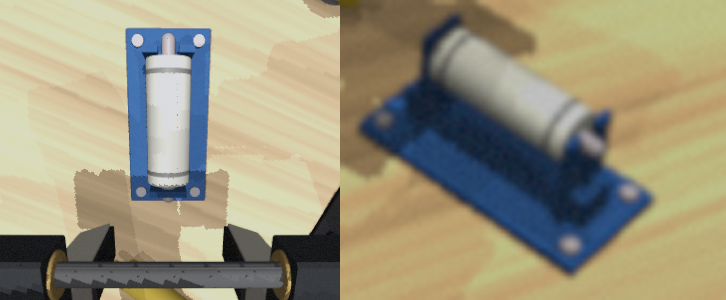

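Both views show the roller lying level in the stand (top 92.2 mm along its whole length). One stub comes out through the eyelet and the other rests between the fork tines.

```bash
python3 -c "
from station import robot
print(robot.job_done())"
```

```text
the job is handed in; nothing more can be done
None
```

roller_b is fitted in the stand, level and released, with one stub through the eyelet and the other at the bottom of the fork; the job was handed in at about 19 s, and no verdict was returned.

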